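# Lock the bed of the proof press

### The job

Lock the sliding bed of the green proof press: push the bed by its upright brass post, away from the roller, until it is fully against its black stop. Then press the long red spring catch right down with one fingertip and keep it fully down while the other fingertip pushes the bolt by its black lug fully home into the slot in the bed's brass edge; then let go, so that the catch springs up behind the bolt. Only push and press, do not pinch the post or the lug, and leave the loose things lying about where they are.

Things in the scene. Friction and masses are not known exactly. Their poses are not given: they have to be found in the camera images.
- press: Green press fixed to the table. Origin: on the table under the bed's centre when the bed is at its stop. z up; x = the way the bolt slides home (bolt to bed); y = along the rails from stop to roller. Offsets here are in this frame, mm. Roller bridge 176 high: y 230 to 300, x -99 to 109. Lock platform with catch and bolt: x -265 to -95, y -75 to 75, 12 high, on the robot's side of the bed.
- bed (a joint): Sliding bed, 150 x 180 mm, top 45 mm above the table; a fixed forme of wood type on it is 65 mm high. Value in m: 0 = against the stop, grows towards the roller (press +y), at most 0.062. Rubs with about 3 N, stays where left. The bolt (14 mm thick) enters the 20 mm slot in its brass front edge only when the bed is within about 2 mm of the stop.
- post_top (a point): Centre of the top of the upright brass push post on the bed: 20 mm diameter, 45 to 105 mm above the table, at press (-45, 40) mm when bed = 0. Push its side towards press -y, with the fingertips 75 to 90 mm above the table so as to pass over the forme, which begins 23 mm to the +x side of the post's axis.
- catch (a joint): Spring catch. Value in m: 0 = up, 0.010 = fully down on its end stop; about 2 N to start, 4.5 N at the bottom. When up, its steel tooth blocks the bolt at both ends of its travel; the bolt passes only when it is more than 6 mm down. Let go, it springs up by itself, but while the bolt is part way it rises only to about 6 mm down.
- catch_top (a point): Centre of the top face of the red catch bar, moving straight down with it: 100 mm long along press x, 26 mm wide along y, at press (-195, -24) mm, top 62 mm above the table when up, 52 mm when fully down. A fingertip can press it anywhere and slide along it.
- bolt (a joint): Bolt. Value in m: 0 = drawn back, 0.040 = fully home at its end stop; slides along press +x, with about 2 N of rubbing. The catch snaps up behind it beyond about 0.0375.
- lug_top (a point): Centre of the top of the black lug standing on the bolt and moving with it: 12 mm thick along press x, 26 mm wide along y, 40 to 80 mm above the table, at press (-184, 24) mm when bolt = 0. Its centre line is 48 mm beside the catch bar's, clear gap 22 mm. Push its -x face (the robot's side). Behind it, bolt and guides are no higher than 44 mm.
- block_a: Loose blank wood type block, 30 x 50 x 23 mm, on the press's base plate near the stop; origin at its underside. Leave alone.
- block_b: Loose blank wood type block, 22 x 40 x 23 mm, beside the other one; origin at its underside. Leave alone.
- ink_tin: Loose ink tin with a blue label, 72 mm diameter, 60 mm high, on the table beside the lock platform, on the roller's side; origin at its underside. Leave alone.
- planer: Loose wooden planer block, 90 x 50 x 34 mm, on the table on the other side of the lock platform; origin at its underside. Leave alone.
- brayer: Loose hand ink roller, 100 mm wide, 180 mm long, 44 mm high, to the right of the press; origin at its underside. Leave alone.
- mallet: Loose hammer lying to the left of the press; origin at its underside. Leave alone.
- mug: Loose blue mug, 90 mm high, to the left of the press; origin at its underside. Leave alone.

How it is judged:
By the outcome, as a careful person would: the job done as asked, in the order asked, and still so for the second after the job is handed in, with the robot touching nothing.
It also fails if it takes over 48 s, if anything falls off the work surface, if the arm or the gripper's body presses on something with over 40 N, if the wrist force passes 120 N, or if a joint passes its speed limit or range.

### The arm

A 6-joint arm with a two-finger parallel gripper is mounted at the origin on the work surface. World frame = base frame: x ahead of the robot, y to its left, z up, the work surface at z = 0. Lengths are in m, angles in rad, forces in N, time in s.
With the tool pointing down it reaches from about 0.325 to 0.775 m from the base axis. Payload 9.3 kg.
Tool frame: the origin (TCP) lies midway between the tips of the shut fingers; the grasp point (between the pads) lies r.hold_point_z behind it (r.hold_point_z is the distance from the TCP to the grasp point, in m); z points along the fingers, y is the line along which they close (so a half turn about z gives the same grasp; the last joint's range is limited). The gripper opens to 85 mm and grips with 20 to 120 N. Pads are 22 mm wide; open, the fingers measure 114 mm over their backs; the gripper's body (76 mm by 85 mm) begins 54 mm behind the grasp point. The pads swing forward as they close: fully open they stand 13 mm farther back than shut.
Start: joints at [1.175, 0.259, 0.021, 1.334, 0, 1.418], TCP at [0.132, 0.534, 0.231] pointing down, gripper open.
Joint ranges: [-3.04, 3.04], [-0.91, 1.82], [-1.04, 1.36], [-1.92, 1.95], [-1.52, 1.45], [-3.14, 3.14]. Speed limits (rad/s): [2.22, 2.22, 2.79, 3.14, 3.14, 3.14].

### API

Orientations are given as [roll, pitch, yaw] about the fixed x, y, z axes, in that order (R = Rz(yaw) Ry(pitch) Rx(roll)).
In Python, from station import r, get_image, camera_model gives the robot as it stands.
- The arm moves only by the tool step_arm, never from a script. Its argument "plan" is a list of rows, each a list of 4 numbers: the shift along the tool's x, y, z in mm, then the turn about the tool's z in degrees. In form: [[dx, dy, dz, yaw], ...]. A call has 1 to 5 rows; each row is the pose to reach, as a shift and turn from the pose commanded when the call began, along the tool's axes at that moment; what a row does not reach only later rows make up. A row lasts 1/10 s, in which the tool goes at most 50 mm and 8.59 degrees, less where a joint would pass 70% of its speed; a pose out of reach is approached as far as the arm can. A call with a gripper value outside its range is refused whole. "hand" is the closure, from -1 (fully open) to 1 (shut), set as the call begins (left out, the last holds). The fingers move at their own pace and stop on an object; the grip force is fixed at half the most. Time passes only in rows, so rows that repeat a pose let the fingers close. It gives the time, the measured TCP pose, the force, the opening and the grip force at its end, in the units of the state.
- r.sense(): the state, without advancing time (a new reading comes with each control period).
- get_image(name): name is "scene" or "top"; returns (picture, depth): 480x640x3 uint8, red, green, blue; 480x640 float32, m along the optical axis (not along the pixel's ray), 0 where there is no reading.
- camera_model(name): a dict with "fx", "fy", "cx", "cy" (pixels), "R" (3x3) and "t" (3): a world point X has camera coordinates R X + t. Camera axes: x right, y down, z forward; pixel columns grow to the right and rows downward; lengths in m; the calibration is good to about 2 mm. A picture is of the moment at which its call begins. camera_model takes no time and is no camera call.
- r.finish_job(): hands the job in; it is judged then, once.
The state is a dict: "time_s": time; "joint_pos": joint angles; "joint_vel": joint speeds; "joint_torque": joint torques, N m; "eef_pos": TCP position; "orientation": TCP orientation; "contact_force": force on the tool from outside, world axes, zero at the start; "moment": the same for the moment, N m; "width": opening from 0.0 (shut) to 1.0 (fully open); "grip_force": force on a finger pad.
Only numpy, scipy, OpenCV 4.12 (cv2) and the standard library are available. Lean on these libraries where they do the work, as an engineer would, in place of code of your own. Each camera call takes 0.05 s, during which the arm holds its last target. There are 200 camera calls.

## Working session

There is one attempt and no reset: what is moved stays moved. The work goes in short steps, Python scripts to look and compute and a tool call to move; the robot and the scene stay as the last step left them, time stands still between calls to the robot, and variables do not carry over. Pictures are saved under pics/ and viewed, at most 10 in all, crops included, and the job is handed in when it is done.

Besides the shell and the picture viewer there is one more tool, called after "Emit:" as name(argument=value, ...) on one line, values as JSON. step_arm: Moves the arm, as the interface text tells. Its arguments: {"type":"object","properties":{"plan":{"type":"array"},"hand":{"type":"number"}},"required":["plan"]}

```bash
mkdir -p pics
cat > h.py <<'E'
import numpy as np, cv2
from station import r, get_image, camera_model
def snap(n,f):
    im,d=get_image(n); cv2.imwrite(f'pics/{f}.png',cv2.cvtColor(im,cv2.COLOR_RGB2BGR)); np.save(f'pics/{f}.npy',d); return im,d
def P(n,d,u,v):
    m=camera_model(n); z=np.median(d[v-1:v+2,u-1:u+2]); c=np.array([(u-m['cx'])/m['fx']*z,(v-m['cy'])/m['fy']*z,z]); return m['R'].T@(c-m['t'])
def proj(n,X):
    m=camera_model(n); c=m['R']@np.array(X)+m['t']; return c[0]/c[2]*m['fx']+m['cx'],c[1]/c[2]*m['fy']+m['cy']
E
python3 - <<'E'
from h import *
snap('scene','s0');snap('top','t0')
s=r.sense();print(s['eef_pos'],s['orientation'],s['time_s'],s['width'],r.hold_point_z)
E
```

```text
[0.13211858 0.53364726 0.2307347 ] [-3.14043824e+00 -1.99060215e-04  2.89878461e+00] 0.1 1.0024932406546077 0.0187
```

View pics/t0.png

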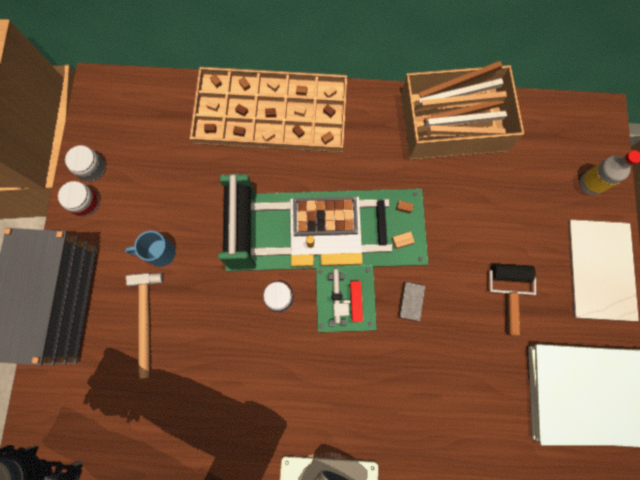

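View pics/s0.png

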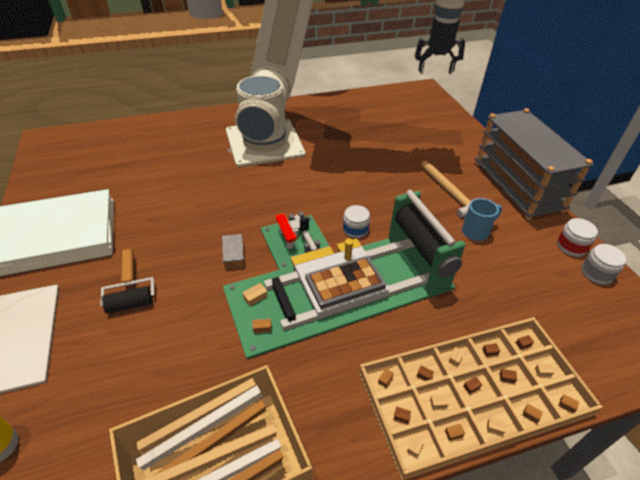

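The top view shows the roller bridge at left (237,222), bed at (325,230), post at (310,241), red catch at (357,301), and the lug near (337,297). I enlarge this area next.

Run:
```python
import cv2
im=cv2.imread('pics/t0.png')[225:340,255:415]
cv2.imwrite('pics/c0.png',cv2.resize(im,None,fx=5,fy=5,interpolation=cv2.INTER_CUBIC))
```

```text
(no output)
```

View pics/c0.png

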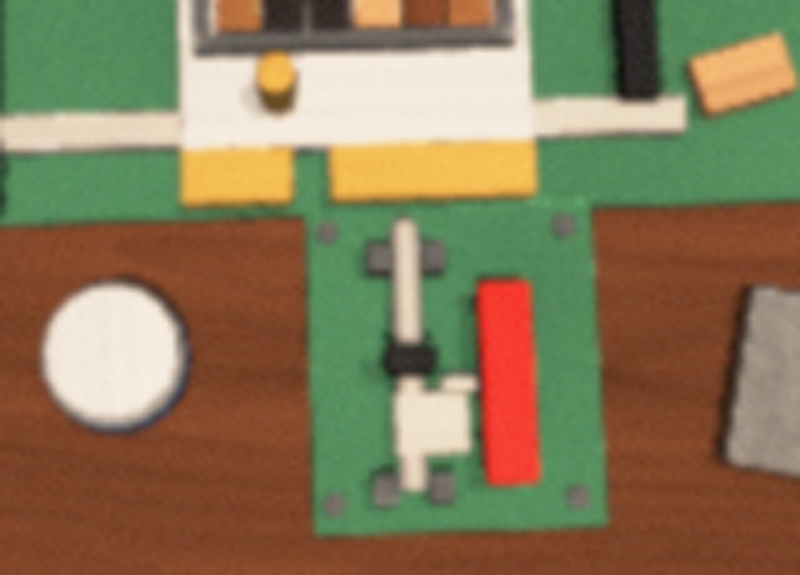

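The crop shows the catch corners at (477,283),(529,280),(541,483),(489,486), the platform corners, the lug top around (410,357) and the post top around (276,70). I fit the press pose by casting rays onto the known heights.

```bash
cat >> h.py <<'E'
def ray(n,u,v,z):
    m=camera_model(n); c=-m['R'].T@m['t']; d=m['R'].T@np.array([(u-m['cx'])/m['fx'],(v-m['cy'])/m['fy'],1]); return c+d*(z-c[2])/d[2]
E
python3 - <<'E'
from h import *
from scipy.optimize import least_squares
f=lambda u,v,z: ray('top',255+(u+.5)/5-.5,225+(v+.5)/5-.5,z)[:2]
# (crop px),(press x,y,z)
D=[((477,283),(-145,-11,62)),((529,280),(-145,-37,62)),((541,483),(-245,-37,62)),((489,486),(-245,-11,62)),
((306,217),(-95,75,12)),((593,205),(-95,-75,12)),((607,523),(-265,-75,12)),((315,533),(-265,75,12))]
W=np.array([f(*p,q[2]/1e3) for p,q in D]);L=np.array([q[:2] for _,q in D])/1e3
T=lambda p,L: L@np.array([[np.cos(p[2]),-np.sin(p[2])],[np.sin(p[2]),np.cos(p[2])]]).T+p[:2]
s=least_squares(lambda p:(T(p,L)-W).ravel(),[.6,0,0]);p=s.x
print(p,np.round(s.fun.reshape(-1,2)*1e3,1)); np.save('pose.npy',p)
inv=lambda X:(X-p[:2])@np.array([[np.cos(p[2]),-np.sin(p[2])],[np.sin(p[2]),np.cos(p[2])]])*1e3
print('post',inv(f(276,68,.105)),'lug',inv(f(411,357,.08)),'brass',inv(f(181,205,.045)),inv(f(538,194,.045)))
d=np.load('pics/t0.npy')
for u,v in [(357,301),(337,296),(310,238),(278,296),(411,302)]: X=P('top',d,u,v);print(X,inv(X[:2]))
E
```

```text
[ 6.82127531e-01 -5.85276757e-04  9.54270845e-02] [[-0.2 -0.7]
 [-0.8 -0.8]
 [-0.9 -0.1]
 [-0.3  0.5]
 [ 4.6  1.3]
 [ 3.3  1.4]
 [-2.6 -1.6]
 [-3.   0.1]]
post [-41.64895288  85.86365177] lug [-182.49716587   24.65537302] brass [-97.15385178 137.24929107] [-97.63733803 -44.58554997]
[ 0.4909501  -0.04425059  0.06219103] [-194.46816505  -25.25081637]
[0.4980286  0.00610512 0.08094776] [-182.62385341   24.20133454]
[0.6332915  0.08051159 0.103865  ] [-40.88673864  85.38111432]
[0.49179327 0.1515238  0.05830103] [-174.97498597  169.55250977]
[ 0.50001559 -0.18260227  0.0328182 ] [-198.6263808  -163.83681691]
```

Emit:
step_arm(plan=[[-116,-57,0,-4],[-232,-113,0,-8],[-348,-170,0,-12],[-464,-226,0,-16],[-580,-283,0,-19.4]], hand=1)

```text
time_s: 0.6
eef_pos: [0.325, 0.3719, 0.2312]
orientation: [-3.142, -0.0, -3.043]
contact_force: [0.8, 0.8, -0.2]
width: 0.145
grip_force: 0.0
```

```bash
cat >> h.py <<'E'
def st():
    p=np.load('pose.npy'); s=r.sense(); e=s['eef_pos']; c,n=np.cos(p[2]),np.sin(p[2]); A=np.array([[c,n],[-n,c]])
    print('press',np.round(A@(np.array(e[:2])-p[:2])*1e3,1),'z',round(e[2]*1e3,1),'yawerr deg',round(np.degrees((s['orientation'][2]-np.pi-p[2]+np.pi)%(2*np.pi)-np.pi),2),'F',np.round(A@s['contact_force'][:2],1),round(s['contact_force'][2],1),'w',round(s['width'],3),'t',s['time_s'])
E
python3 -c "
from h import *
st()"
```

```text
press [-320.   404.8] z 231.2 yawerr deg 0.21 F [0.9 0.7] -0.2 w 0.145 t 0.6
```

Emit:
step_arm(plan=[[-277,-280,0,0],[-277,-280,0,0],[-277,-280,0,0],[-277,-280,0,0],[-277,-280,0,0]])

```text
time_s: 1.1
eef_pos: [0.5172, 0.2116, 0.2311]
orientation: [3.142, -0.0, -3.046]
contact_force: [1.0, 1.4, 0.4]
width: -0.003
grip_force: 0.0
```

Emit:
step_arm(plan=[[0,0,0,0],[0,0,0,0]])

```text
time_s: 1.3
eef_pos: [0.5165, 0.2123, 0.2304]
orientation: [-3.142, -0.002, -3.048]
contact_force: [-0.7, -0.1, -1.2]
width: 0.003
grip_force: 0.0
```

```bash
python3 -c "
from h import *
st()"
```

```text
press [-144.6  227.7] z 230.4 yawerr deg -0.12 F [-0.7 -0.1] -1.2 w 0.003 t 1.3
```

Emit:
step_arm(plan=[[-34,-34,0,0],[-68,-68,0,0],[-102,-102,0,0],[-102,-102,0,0],[-102,-102,40,0]])

```text
time_s: 1.8
eef_pos: [0.6295, 0.1221, 0.1949]
orientation: [3.142, 0.008, -3.046]
contact_force: [0.0, 0.2, -0.2]
width: 0.002
grip_force: 0.0
```

Emit:
step_arm(plan=[[0,0,40,0],[0,0,80,0],[0,0,108,0],[0,0,108,0]])

```text
time_s: 2.2
eef_pos: [0.6239, 0.123, 0.0796]
orientation: [3.141, -0.007, -3.044]
contact_force: [-1.5, 0.3, -0.3]
width: 0.003
grip_force: 0.0
```

Run:
```python
from h import *
st(); im,d=snap('scene','s1'); c=cv2.imread('pics/s1.png')[150:330,240:480]; cv2.imwrite('pics/s1c.png',cv2.resize(c,None,fx=3,fy=3))
```

```text
press [-46.2 128.6] z 79.6 yawerr deg 0.13 F [-1.4  0.5] -0.3 w 0.003 t 2.2
```

View pics/s1c.png

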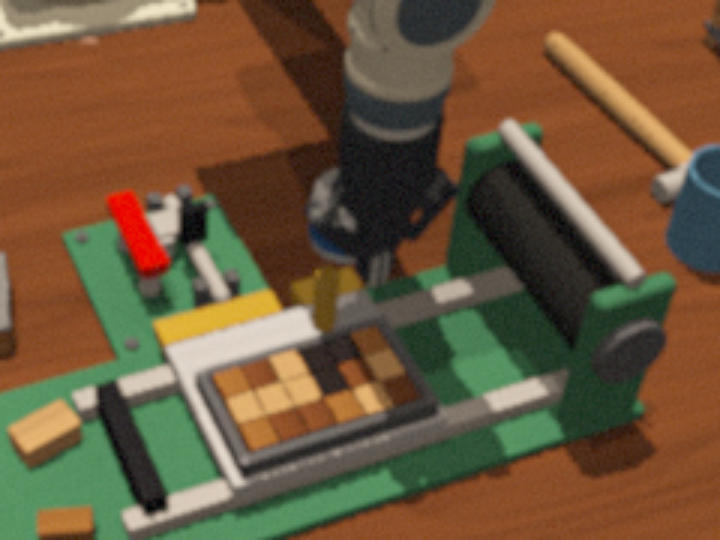

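The fingertips (crop 375,262) stand just on the roller side of the post (crop 325,300). I start the push.

Emit:
step_arm(plan=[[0,-10,0,0],[0,-20,0,0],[0,-28,0,0],[0,-36,0,0],[0,-42,0,0]])

```text
time_s: 2.75
eef_pos: [0.632, 0.079, 0.0847]
orientation: [3.141, 0.002, -3.046]
contact_force: [-0.6, 3.9, 3.0]
width: -0.001
grip_force: 2.2
```

Emit:
step_arm(plan=[[0,-4,0,0],[0,-8,0,0],[0,-12,0,0],[0,-15,0,0],[0,-17,0,0]])

```text
time_s: 3.25
eef_pos: [0.6329, 0.0625, 0.0832]
orientation: [-3.142, -0.0, -3.046]
contact_force: [0.3, 3.7, 2.6]
width: -0.002
grip_force: 1.7
```

```bash
python3 -c "
from h import *
st()"
```

```text
press [-43.   67.5] z 83.2 yawerr deg 0.02 F [0.6 3.6] 2.6 w -0.002 t 3.25
```

Emit:
step_arm(plan=[[0,-2,0,0],[0,-4,0,0],[0,-5,0,0],[0,-6,0,0],[0,-6,0,0]])

```text
time_s: 3.75
eef_pos: [0.6334, 0.0571, 0.0832]
orientation: [3.141, -0.0, -3.046]
contact_force: [0.7, 4.9, 2.4]
width: 0.005
grip_force: 2.2
```

Emit:
step_arm(plan=[[0,-2,0,0],[0,-3,0,0],[0,-4,0,0],[0,-5,0,0],[0,-5,0,0]])

```text
time_s: 4.25
eef_pos: [0.6334, 0.0565, 0.0833]
orientation: [3.133, 0.0, -3.042]
contact_force: [-1.2, 25.3, 3.3]
width: -0.003
grip_force: 12.8
```

```bash
python3 -c "
from h import *
st()"
```

```text
press [-43.1  61.5] z 83.3 yawerr deg 0.23 F [ 1.2 25.3] 3.3 w -0.003 t 4.25
```

The bed is against its stop: 25 N with no further travel. I back off, lift and move over to the lock.

Emit:
step_arm(plan=[[0,15,0,0],[0,30,0,0],[0,30,-40,0],[0,30,-80,0],[0,30,-80,0]])

```text
time_s: 4.75
eef_pos: [0.6332, 0.0819, 0.1687]
orientation: [-3.14, 0.008, -3.046]
contact_force: [1.0, -1.0, 0.2]
width: 0.001
grip_force: 0.0
```

Emit:
step_arm(plan=[[40,-20,0,0],[80,-40,0,0],[120,-60,0,0],[160,-86,0,0],[169,-86,0,0]], hand=0.1)

```text
time_s: 5.25
eef_pos: [0.4676, -0.0218, 0.1631]
orientation: [-3.14, -0.002, -3.048]
contact_force: [0.3, -0.3, -0.1]
width: 0.45
grip_force: 0.0
```

Emit:
step_arm(plan=[[0,0,0,0],[0,0,0,0],[0,0,0,0]])

```text
time_s: 5.55
eef_pos: [0.4721, -0.0196, 0.1631]
orientation: [-3.141, 0.0, -3.045]
contact_force: [1.1, 0.9, 0.1]
width: 0.451
grip_force: 0.0
```

Run:
```python
from h import *
st(); snap('top','t2')
p=np.load('pose.npy');d=np.load('pics/t2.npy')
c=cv2.imread('pics/t2.png')[225:340,255:415]; cv2.imwrite('pics/c2.png',cv2.resize(c,None,fx=5,fy=5,interpolation=cv2.INTER_CUBIC))
```

```text
press [-210.9    1. ] z 163.1 yawerr deg 0.06 F [1.2 0.8] 0.1 w 0.451 t 5.55
```

View pics/c2.png

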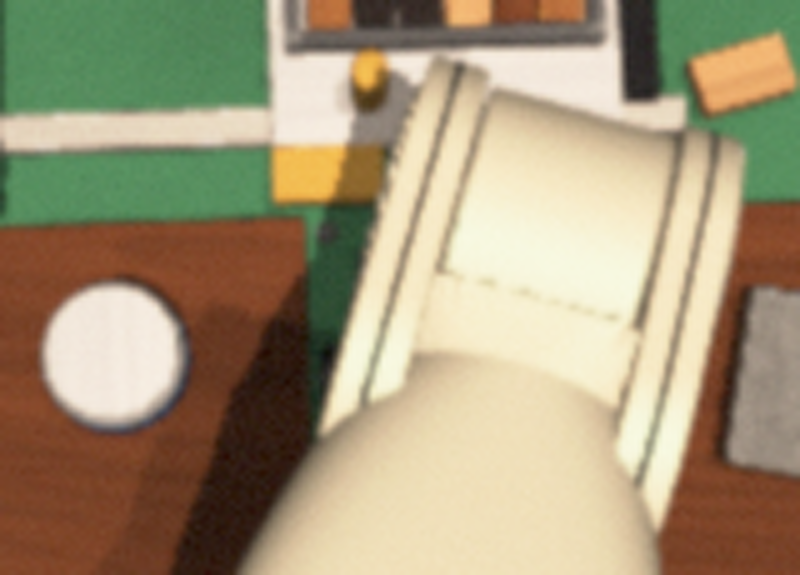

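The bed now touches the black stop (crop 640,50). The jaw opening is about 38 mm, so the finger centres are about 48 to 50 mm apart. I descend.

Emit:
step_arm(plan=[[0,0,30,0],[0,0,60,0],[0,0,88,0],[0,0,88,0]])

```text
time_s: 6.0
eef_pos: [0.4696, -0.0192, 0.0722]
orientation: [3.14, -0.006, -3.045]
contact_force: [-0.7, 1.4, -0.1]
width: 0.453
grip_force: 0.0
```

Run:
```python
from h import *
st(); snap('scene','s3'); c=cv2.imread('pics/s3.png')[180:280,240:380]; cv2.imwrite('pics/s3c.png',cv2.resize(c,None,fx=5,fy=5,interpolation=cv2.INTER_CUBIC))
```

```text
press [-213.3    1.7] z 72.2 yawerr deg 0.07 F [-0.6  1.4] -0.1 w 0.453 t 6.0
```

View pics/s3c.png

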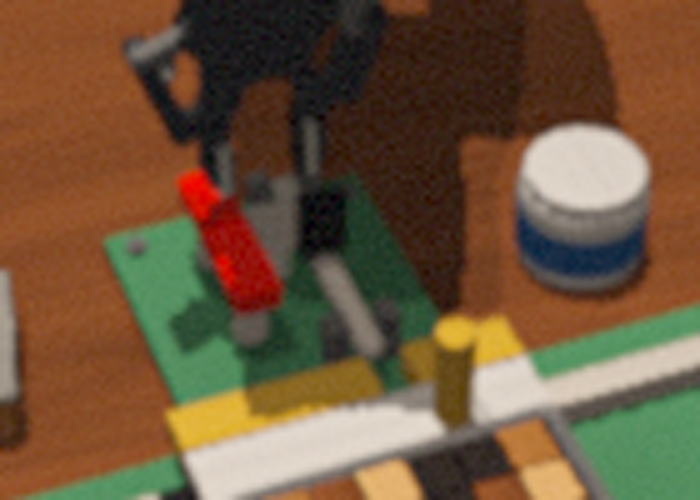

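The left finger is over the red catch (crop 210,190). The right finger is behind the black lug (crop 310,170 against 323,220). I press down now.

Emit:
step_arm(plan=[[0,0,6,0],[0,0,11,0],[0,0,15,0],[0,0,18,0],[0,0,20,0]])

```text
time_s: 6.55
eef_pos: [0.4716, -0.0201, 0.0556]
orientation: [-3.141, 0.001, -3.046]
contact_force: [1.5, 1.0, 3.0]
width: 0.453
grip_force: 1.5
```

Emit:
step_arm(plan=[[0,0,1,0],[0,0,2,0],[0,0,2,0]])

```text
time_s: 6.85
eef_pos: [0.4715, -0.0201, 0.0535]
orientation: [-3.141, 0.001, -3.046]
contact_force: [2.0, 1.2, 3.0]
width: 0.447
grip_force: 1.7
```

Emit:
step_arm(plan=[[0,0,1,0],[0,0,2,0],[0,0,3,0],[0,0,4,0],[0,0,4,0]])

```text
time_s: 7.35
eef_pos: [0.4714, -0.0202, 0.0502]
orientation: [-3.141, 0.001, -3.046]
contact_force: [0.3, 1.0, 16.4]
width: 0.446
grip_force: 8.1
```

Emit:
step_arm(plan=[[0,0,1,0],[0,0,2,0],[0,0,2,0]])

```text
time_s: 7.65
eef_pos: [0.4715, -0.0204, 0.0495]
orientation: [-3.14, 0.002, -3.046]
contact_force: [-7.7, 1.7, 35.6]
width: 0.45
grip_force: 17.6
```

Emit:
step_arm(plan=[[0,0,-1,0],[-5,0,-1,0],[-10,0,-1,0],[-15,0,-1,0],[-20,0,-1,0]])

```text
time_s: 8.15
eef_pos: [0.4883, -0.0187, 0.0497]
orientation: [-3.14, -0.004, -3.047]
contact_force: [-11.9, -0.2, 33.6]
width: 0.447
grip_force: 19.1
```

```bash
python3 -c "
from h import *
st()"
```

```text
press [-194.6    0.5] z 49.7 yawerr deg -0.03 F [-11.8   1. ] 33.6 w 0.447 t 8.15
```

Emit:
step_arm(plan=[[-5,0,-0.5,0],[-10,0,-0.5,0],[-15,0,-0.5,0],[-19,0,-0.5,0],[-23,0,-0.5,0]])

```text
time_s: 8.65
eef_pos: [0.5111, -0.0165, 0.0499]
orientation: [-3.14, -0.005, -3.047]
contact_force: [-20.4, -2.2, 33.2]
width: 0.454
grip_force: 17.3
```

```bash
python3 -c "
from h import *
st()"
```

```text
press [-171.8    0.5] z 49.9 yawerr deg -0.03 F [-20.5  -0.2] 33.2 w 0.454 t 8.65
```

Emit:
step_arm(plan=[[-3,0,-0.5,0],[-6,0,-0.5,0],[-9,0,-0.5,0],[-11,0,-0.5,0],[-11,0,-0.5,0]])

```text
time_s: 9.15
eef_pos: [0.5208, -0.0155, 0.05]
orientation: [-3.14, -0.007, -3.047]
contact_force: [-20.1, -2.4, 30.8]
width: 0.452
grip_force: 15.1
```

```bash
python3 -c "
from h import *
st()"
```

```text
press [-162.     0.6] z 50.0 yawerr deg -0.05 F [-20.3  -0.4] 30.8 w 0.452 t 9.15
```

Emit:
step_arm(plan=[[-1,0,0,0],[-2,0,0,0],[-3,0,0,0],[-3,0,0,0]])

```text
time_s: 9.55
eef_pos: [0.5235, -0.0152, 0.0501]
orientation: [-3.14, -0.007, -3.047]
contact_force: [-21.9, -4.1, 30.0]
width: 0.452
grip_force: 19.4
```

```bash
python3 -c "
from h import *
st()"
```

```text
press [-159.3    0.6] z 50.1 yawerr deg -0.02 F [-22.2  -2. ] 30.0 w 0.452 t 9.55
```

Emit:
step_arm(plan=[[-1,0,0,0],[-2,0,0,0],[-3,0,0,0],[-3,0,0,0]])

```text
time_s: 9.95
eef_pos: [0.5236, -0.0151, 0.05]
orientation: [-3.139, -0.013, -3.047]
contact_force: [-34.9, -6.3, 41.9]
width: 0.448
grip_force: 26.4
```

```bash
python3 -c "
from h import *
st()"
```

```text
press [-159.2    0.6] z 50.0 yawerr deg -0.02 F [-35.3  -2.9] 41.9 w 0.448 t 9.95
```

It stops at −159, as predicted for the bolt fully home. I let go by lifting straight up.

Emit:
step_arm(plan=[[2,0,-3,0],[2,0,-8,0],[2,0,-20,0],[6,0,-45,0],[15,0,-85,0]])

```text
time_s: 10.45
eef_pos: [0.5137, -0.0155, 0.1324]
orientation: [3.14, -0.007, -3.046]
contact_force: [-0.1, 0.2, 1.2]
width: 0.451
grip_force: 0.0
```

Emit:
step_arm(plan=[[40,0,-50,0],[80,0,-90,0],[115,0,-100,0],[115,0,-100,0],[115,0,-100,0]])

```text
time_s: 10.95
eef_pos: [0.4004, -0.0268, 0.2347]
orientation: [-3.141, 0.001, -3.047]
contact_force: [0.1, -0.1, -0.2]
width: 0.449
grip_force: 0.0
```

Run:
```python
from h import *
st(); snap('scene','s4'); c=cv2.imread('pics/s4.png')[180:280,240:380]; cv2.imwrite('pics/s4c.png',cv2.resize(c,None,fx=5,fy=5,interpolation=cv2.INTER_CUBIC))
snap('top','t4'); im,d=cv2.imread('pics/t4.png'),np.load('pics/t4.npy')
p=np.load('pose.npy');c,n=np.cos(p[2]),np.sin(p[2])
for q in [(-150,-24,62),(-195,-24,62),(-144,24,80),(-184,24,80),(-45,40,105)]:
    X=np.r_[np.array([[c,-n],[n,c]])@(np.array(q[:2])/1e3)+p[:2],q[2]/1e3]
    u,v=[int(round(a)) for a in proj('top',X)]; a,b=[int(round(a)) for a in proj('scene',X)]
    print(q,'top',u,v,im[v,u],P('top',d,u,v)[2]*1e3,'scene crop',(a-240)*5,(b-180)*5, P('scene',np.load('pics/s4.npy'),a,b)[2]*1e3)
```

```text
press [-282.9    0.8] z 234.7 yawerr deg -0.03 F [ 0.1 -0.1] -0.2 w 0.449 t 10.95
(-150, -24, 62) top 356 283 [134 165 187] 662.5605368790513 scene crop 255 280 63.048691962991676
(-195, -24, 62) top 356 301 [114 140 157] 672.8937418642438 scene crop 225 225 61.7835521172963
(-144, 24, 80) top 336 280 [24 25 27] 79.42624369554612 scene crop 345 240 80.79719242206407
(-184, 24, 80) top 337 297 [103 115 129] 41.691384168607605 scene crop 320 190 14.990150555156049
(-45, 40, 105) top 329 239 [ 80 187 242] 104.62538773407266 scene crop 455 325 105.0884765900166
```

View pics/s4c.png

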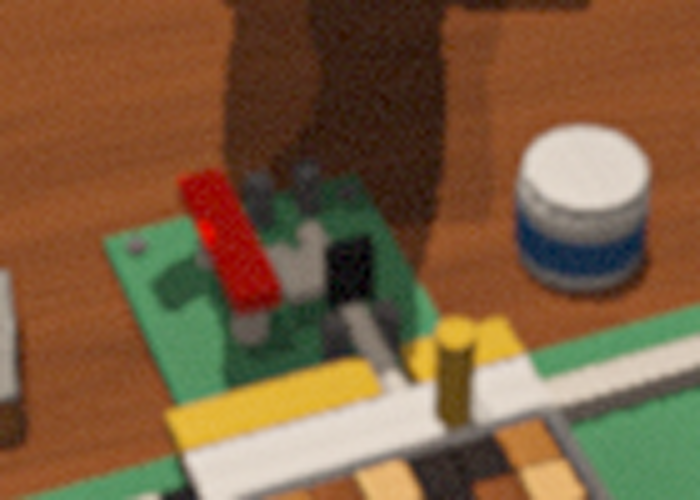

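The scene shows the bolt in the slot (crop 400,375), with the lug at its home position and 80 mm high. The catch is back up at 62–63 mm, the bed is at its stop and the robot is clear.

```bash
python3 -c "
from station import r
print(r.finish_job())"
```

```text
the job is handed in; nothing more can be done
None
```

The bed is locked and the job is handed in: the bed is against its stop, the bolt is fully home in the slot, and the catch has sprung up behind it. It took about 11 s, and the robot was clear of everything.

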